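# Load the light condiment tray evenly

## Task

Load the light wooden tray evenly with the two matching green-capped spice jars that stand near it: put one upright in the middle of each end, one on either side of the low partition. The tray is light and stands on narrow feet, so do not let it tip or push it along the worktop.

Things in the scene. Friction and masses are not known exactly. Their poses are not given: they have to be found in the camera images.
- tray: Loose 0.14 kg dark wood tray, 270 long (y) x 112 wide (x), rim 44 high. Origin: middle of underside, at worktop level; z up. Inner floor at z = 24; walls 4 thick. A partition along x, 6 thick, up to z = 50, makes two ends with middles at y = +67 and -67 (mm). Feet: two rails with outer edges at y = +-42; a push on an end tips it, one jar in the middle of an end does not.
- jar_a_mid (a point): Centre (half-way up, 53 mm above its underside) of one of two identical loose round spice jars: glass, paper label, wide green cap; 46 mm across, 106 mm high, 0.11 kg, upright on the worktop; z up its axis. Grip it about 75 mm up, below the cap, to keep the hand off its top. Bystanders of like width: a shorter grey-topped shaker, a wider red-lidded jar.
- jar_b_mid (a point): Centre (half-way up, 53 mm above its underside) of the other, identical spice jar; same size, weight and axes.
Mind the look-alikes: they are no part of the job. Leave any yellow look-alike of the part that bears jar_b_mid alone.

How it is judged (in metres and radians):
At the end, for the whole second after the job is handed in: One spice jar stands upright (within 10 degrees) on the tray's floor in each end, its axis within 20 mm of the middle of that end along both the tray's length and width; the tray is level within 5 degrees on its feet, within 30 mm of where it was, and tray and jars are at rest (((y of jar_a_mid in the frame of tray between 0.047 and 0.087 m and x of jar_a_mid in the frame of tray between -0.02 and 0.02 m and y of jar_b_mid in the frame of tray between -0.087 and -0.047 m and x of jar_b_mid in the frame of tray between -0.02 and 0.02 m) or (y of jar_a_mid in the frame of tray between -0.087 and -0.047 m and x of jar_a_mid in the frame of tray between -0.02 and 0.02 m and y of jar_b_mid in the frame of tray between 0.047 and 0.087 m and x of jar_b_mid in the frame of tray between -0.02 and 0.02 m)) and angle between each of jar_a_mid, jar_b_mid's own z axis and vertical below 0.175 rad and z of jar_a_mid in the frame of tray between 0.067 and 0.087 m and linear speed of each of jar_a, jar_b, tray below 0.02 m/s and z of jar_b_mid in the frame of tray between 0.067 and 0.087 m and angle between tray's own z axis and vertical below 0.0873 rad and distance of tray from where it was at the start of the episode below 0.03 m); the robot touches nothing.
It fails at once if the tray tips by more than 10 degrees (angle between tray's own z axis and vertical above 0.175 rad).
It fails at once if the tray is pushed more than 30 mm from where it stood (distance of tray from where it was at the start of the episode above 0.03 m).
It also fails if it takes over 54 s, if anything falls off the work surface, if the arm or the gripper's body presses on something with over 40 N, if the wrist force passes 120 N, or if a joint passes its speed limit or range.

## Robot

A 6-joint arm with a two-finger parallel gripper is mounted at the origin on a cart in front of the work surface, level with it; the furniture and walls round the work are solid. World frame = base frame: x ahead of the robot, y to its left, z up, the work surface at z = 0. Lengths are in mm, angles in rad, forces in N, time in s.
With the tool pointing down it reaches from about 300 to 875 mm from the base axis. Payload 4.2 kg.
Tool frame: the origin (TCP) lies midway between the tips of the shut fingers; the grasp point (between the pads) lies manip.hold_point_z behind it (manip.hold_point_z is the distance from the TCP to the grasp point, in mm); z points along the fingers, y is the line along which they close (so a half turn about z gives the same grasp; the last joint's range is limited). The gripper opens to 85 mm and grips with 20 to 120 N. Pads are 22 mm wide; open, the fingers measure 114 mm over their backs; the gripper's body (76 mm by 85 mm) begins 54 mm behind the grasp point. The pads swing forward as they close: fully open they stand 13 mm farther back than shut.
Start: joints at [-1.139, 0.32, 1.565, -0, 1.257, -0.02], TCP at [251.041, -517.32, 231.338] pointing down, gripper open.
Joint ranges: [-3.11, 3.11], [-0.84, 2.01], [0.21, 2.61], [-1.34, 4.49], [0.05, 2.63], [-2.56, 2.56]. Speed limits (rad/s): [2.57, 2.57, 3.14, 3.14, 3.14, 3.14].

## Interface

Orientations are given as a rotation vector (axis times angle).
In Python, from cell import manip, eyes gives the robot as it stands.
- The arm moves only by the tool apply_moves, never from a script. Its argument "increments" is a list of rows, each a list of 5 numbers: the closure, from -1 (fully open) to 1 (shut), then the shift along the tool's x, y, z in m, then the turn about the tool's z in degrees. A call has 1 to 8 rows; each row is the pose to reach, as a shift and turn from the pose commanded when the call began, along the tool's axes at that moment; what a row does not reach only later rows make up. A row lasts 1/10 s, in which the tool goes at most 50 mm and 8.59 degrees, less where a joint would pass 70% of its speed; a pose out of reach is approached as far as the arm can. A call with a gripper value outside its range is refused whole. The fingers move at their own pace and stop on an object; "newtons" is the grip in N (left out, the last holds). Time passes only in rows, so rows that repeat a pose let the fingers close. It gives the time, the measured TCP pose, the force, the opening and the grip force at its end, in the units of the state.
- manip.sense(): the state, without advancing time (a new reading comes with each control period).
- eyes.grab_frame(name): name is "scene" or "top"; returns a dict with "color" (420x560x3 uint8, blue, green, red), "K" (3x3 intrinsics, pixels), "extrinsics" (4x4, takes a point from world to camera coordinates). Camera axes: x right, y down, z forward; pixel columns grow to the right and rows downward; lengths in mm; the calibration is good to about 2 mm. A picture is of the moment at which its call begins. There is no depth.
- manip.sign_off(): hands the job in; it is judged then, once.
The state is a dict: "clock": time; "q": joint angles; "joint_vel": joint speeds; "joint_efforts": joint torques, N m; "tcp_pos": TCP position; "eef_rot": TCP orientation; "contact_force": force on the tool from outside, world axes, zero at the start; "ft_torque": the same for the moment, N m; "opening": finger opening in mm; "grip_force": force on a finger pad.
Only numpy, scipy, OpenCV 4.12 (cv2) and the standard library are available. Lean on these libraries where they do the work, as an engineer would, in place of code of your own. Each camera call takes 0.05 s, during which the arm holds its last target. There are 200 camera calls.

## Working session

There is one attempt and no reset: what is moved stays moved. The work goes in short steps, Python scripts to look and compute and a tool call to move; the robot and the scene stay as the last step left them, time stands still between calls to the robot, and variables do not carry over. Pictures are saved under pics/ and viewed, at most 10 in all, crops included, and the job is handed in when it is done.

Besides the shell and the picture viewer there is one more tool, called as name(argument=value, ...), one argument or row to a line, values as JSON. apply_moves: Moves the arm, as the interface text tells. Its arguments: {"type":"object","properties":{"increments":{"type":"array"},"newtons":{"type":"number"}},"required":["increments"]}

```bash
mkdir -p pics; python3 - <<'E'
from cell import manip, eyes
import cv2,numpy as np
print(manip.hold_point_z, manip.sense())
for n in("top","scene"):
    f=eyes.grab_frame(n); cv2.imwrite(f"pics/{n}0.png",f["color"]); np.savez(f"{n}0.npz",**f)
    E=f["extrinsics"];print(n,f["K"].tolist(),(-E[:3,:3].T@E[:3,3]).round(),E[:3,:3].round(2).tolist())
E
```

```text
18.700000000000003 {'clock': 0.0, 'q': array([-1.13899817e+00,  3.20290856e-01,  1.56570473e+00, -2.15429058e-06,
        1.25741024e+00, -2.00424678e-02]), 'joint_vel': array([ 1.27515993e-03,  7.38244791e-06, -1.80028343e-03, -8.15940328e-04,
       -8.36294343e-04,  7.15389011e-04]), 'joint_efforts': array([ 7.97754346e-04, -4.15519238e+01, -2.34160602e+01,  1.54051468e-04,
        8.33357713e-03, -9.85292019e-06]), 'tcp_pos': array([ 250.8291199 , -516.85774456,  230.47289218]), 'eef_rot': array([-3.06002999e+00, -7.03330909e-01,  5.85052513e-04]), 'contact_force': array([ 0.557415  , -1.09513941, -0.04247972]), 'ft_torque': array([ 0.00081922, -0.03703908,  0.02559757]), 'grip_force': 0.0, 'opening': 85.49177007722032}
top [[513.0366006640195, 0.0, 280.46880701749365], [0.0, 513.0366006640195, 213.9458930781746], [0.0, 0.0, 1.0]] [ 457.  178. 1137.] [[0.02, -1.0, -0.01], [-0.99, -0.02, -0.12], [0.12, 0.01, -0.99]]
scene [[406.48217817656337, 0.0, 275.03333074804874], [0.0, 406.48217817656337, 204.6259126352481], [0.0, 0.0, 1.0]] [180. 693. 642.] [[-0.8, -0.6, -0.02], [-0.39, 0.55, -0.73], [0.45, -0.58, -0.68]]
```

View pics/top0.png

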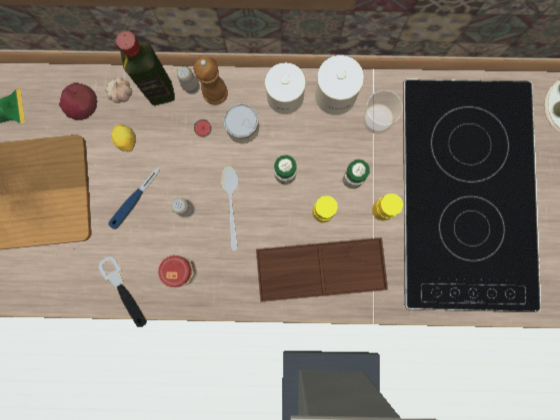

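View pics/scene0.png

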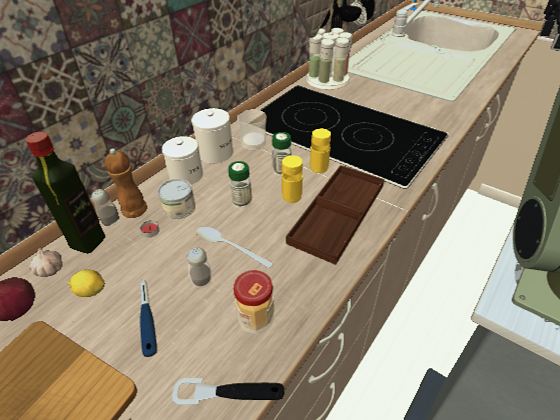

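The top view shows the green jars at (285,168) and (357,172), yellow look-alikes at (325,208) and (389,206), and the tray centred near (321,269). The scene view agrees, with the green caps at (239,171) and (282,140).

```bash
cat > h.py <<'E'
import cv2,numpy as np
def ray(f,u,v):
    E=f["extrinsics"];R=E[:3,:3];d=R.T@np.linalg.inv(f["K"])@[u,v,1];return -R.T@E[:3,3],d
def plane(f,u,v,z):
    c,d=ray(f,u,v);return c+d*(z-c[2])/d[2]
def proj(f,p):
    q=f["K"]@(f["extrinsics"]@[*p,1])[:3];return q[:2]/q[2]
def blobs(m,amin):
    n,l,s,c=cv2.connectedComponentsWithStats(m.astype(np.uint8));return [(c[i].round(1).tolist(),s[i].tolist()) for i in range(1,n) if s[i][4]>=amin]
E
python3 - <<'E'
from h import *
F={n:dict(np.load(n+"0.npz")) for n in("top","scene")}
for n,f in F.items():
    h=cv2.cvtColor(f["color"],cv2.COLOR_BGR2HSV)
    g=cv2.inRange(h,(50,90,20),(90,255,160))>0
    g=cv2.morphologyEx(g.astype(np.uint8),cv2.MORPH_CLOSE,np.ones((7,7)))
    print(n,"green",blobs(g,60))
    if n=="top":
        for c,s in blobs(g,60):
            u,v=s[0]+s[2]/2-.5,s[1]+s[3]/2-.5; print("jar",(u,v),plane(f,u,v,100).round(1), s[2]*1037/513, s[3]*1037/513)
        y=cv2.inRange(h,(22,150,120),(35,255,255))
        for c,s in blobs(y,60): print("yel",c,plane(f,*c,100).round(1),s)
    t=(cv2.inRange(h,(0,60,0),(25,255,95))>0).astype(np.uint8)
    if n=="top":
        t[:225]=0;t[320:]=0;t[:,:240]=0;t[:,395:]=0
        t=cv2.morphologyEx(cv2.morphologyEx(t,cv2.MORPH_CLOSE,np.ones((7,7))),cv2.MORPH_OPEN,np.ones((5,5)))
        cn=max(cv2.findContours(t,0,2)[0],key=cv2.contourArea)
        for z in (44,):
            P=np.array([plane(f,*p,z)[:2] for p in cn[:,0].astype(float)],np.float32)
            r=cv2.minAreaRect(P);print("tray",r,cv2.boxPoints(r).round().tolist())
            c=cv2.boxPoints(r).mean(0);print("in scene",[proj(F["scene"],[*q,44]).round() for q in cv2.boxPoints(r)])
E
```

```text
top green [([8.8, 108.0], [0, 91, 20, 31, 449]), ([284.8, 167.1], [275, 156, 21, 22, 199]), ([357.4, 171.4], [348, 160, 21, 22, 204])]
jar (9.5, 106.0) [793.7 760.2 100. ] 40.42884990253411 62.66471734892787
jar (285.0, 166.5) [675.3 180.9 100. ] 42.45029239766082 44.471734892787524
jar (358.0, 170.5) [669.7  30.9 100. ] 42.45029239766082 44.471734892787524
yel [19.8, 105.2] [795.8 738.7 100. ] [17, 89, 7, 33, 115]
yel [122.7, 137.4] [730.6 518.9 100. ] [111, 125, 24, 26, 451]
yel [387.5, 206.1] [597.1 -29.2 100. ] [372, 194, 31, 26, 538]
yel [324.5, 208.4] [590.   98.9 100. ] [313, 196, 24, 26, 465]
tray ((467.6502380371094, 100.49485778808594), (107.45868682861328, 266.6677551269531), 6.4234209060668945) [[399.0, 227.0], [429.0, -38.0], [536.0, -26.0], [506.0, 239.0]]
in scene [array([335., 255.]), array([383., 178.]), array([340., 164.]), array([286., 235.])]
scene green [([281.3, 140.0], [273, 132, 18, 18, 281]), ([238.6, 171.9], [229, 161, 20, 20, 276])]
```

```bash
python3 - <<'E'
from h import *
from scipy.spatial.transform import Rotation as Ro
from cell import manip
F={n:dict(np.load(n+"0.npz")) for n in("top","scene")}
for a,b in (((284.8,167.1),(238.6,171.9)),((357.4,171.4),(281.3,140.0))):
    P=[f["K"]@f["extrinsics"][:3] for f in (F["top"],F["scene"])]
    X=cv2.triangulatePoints(*P,np.array(a),np.array(b))[:,0];X=X[:3]/X[3]
    print(X.round(1),proj(F["scene"],X)-b)
# tray feature: partition/rim corners in scene by dark mask
f=F["scene"];h=cv2.cvtColor(f["color"],cv2.COLOR_BGR2HSV)
t=cv2.inRange(h,(0,60,0),(25,255,110));m=np.zeros_like(t);m[155:275,275:395]=1;t*=m
t=cv2.morphologyEx(t,cv2.MORPH_OPEN,np.ones((3,3)))
cn=max(cv2.findContours(t,0,2)[0],key=cv2.contourArea)[:,0].astype(float)
for n,k in(("left",cn[:,0].argmin()),("top",cn[:,1].argmin()),("right",cn[:,0].argmax()),("bot",cn[:,1].argmax())): print(n,cn[k],plane(f,*cn[k],44).round(),plane(f,*cn[k],0).round())
s=manip.sense();print(Ro.from_rotvec(s["eef_rot"]).as_matrix().round(3).tolist())
c=f["color"][150:280,270:400];cv2.imwrite("pics/tray.png",cv2.resize(c,None,fx=4.5,fy=4.5,interpolation=2))
E
```

```text
[676.3 181.4  89.6] [0.05520382 0.00626239]
[669.2  31.4  94. ] [0.09671074 0.00984376]
left [286. 236.] [504. 242.  44.] [528. 209.   0.]
top [340. 166.] [533. -20.  44.] [559. -73.   0.]
right [383. 183.] [421. -21.  44.] [438. -74.   0.]
bot [332. 263.] [395. 248.  44.] [410. 215.   0.]
[[0.9, 0.437, -0.001], [0.437, -0.9, 0.001], [0.0, -0.002, -1.0]]
```

View pics/tray.png

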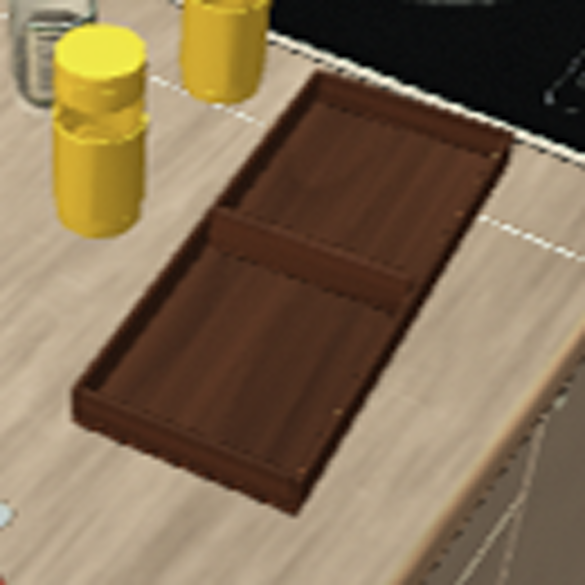

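The crop shows only the tray: rim corners match the top view, and the partition runs from (215,210) to (410,280) in the crop. Tray centre is about (468,100). The jars are at (676,181) and (669,31). I'm moving now.

apply_moves(
  increments=[
    [-1,0.04,-0.026,0,3.25],
    [-1,0.08,-0.052,0,6.5],
    [-1,0.12,-0.078,0,9.75],
    [-1,0.16,-0.104,0,13],
    [-1,0.2,-0.13,0,16.25],
    [-1,0.24,-0.156,0,19.5],
    [-1,0.28,-0.182,0,22.75],
    [-1,0.32,-0.208,0,26],
  ],
  newtons=30,
)

```text
clock: 0.9
tcp_pos: [448.6, -188.6, 231.1]
eef_rot: [3.142, -0.007, -0.0]
contact_force: [1.7, 0.0, -1.1]
opening: 85.6
grip_force: 0.0
```

apply_moves(
  increments=[
    [-1,0.024,-0.04,0,0],
    [-1,0.049,-0.08,0,0],
    [-1,0.073,-0.12,0,0],
    [-1,0.098,-0.16,0,0],
    [-1,0.122,-0.2,0,0],
    [-1,0.147,-0.24,0,0],
    [-1,0.171,-0.28,0,0],
    [-1,0.196,-0.32,0,0],
  ],
)

```text
clock: 1.7
tcp_pos: [645.2, 130.9, 230.8]
eef_rot: [3.141, -0.003, -0.001]
contact_force: [0.5, -1.3, 0.6]
opening: 85.5
grip_force: 0.0
```

apply_moves(
  increments=[
    [-1,0.02,-0.03,0,0],
    [-1,0.03,-0.045,0,0],
    [-1,0.03,-0.045,0,0],
    [-1,0.03,-0.045,0,0],
  ],
)

```text
clock: 2.1
tcp_pos: [674.4, 173.8, 230.4]
eef_rot: [3.141, -0.002, -0.003]
contact_force: [0.4, -0.9, -0.2]
opening: 85.4
grip_force: 0.0
```

apply_moves(
  increments=[
    [-1,0.0015,-0.0075,0.02,0],
    [-1,0.0015,-0.0075,0.06,0],
    [-1,0.0015,-0.0075,0.1,0],
    [-1,0.0015,-0.0075,0.135,0],
    [-1,0.0015,-0.0075,0.16,0],
    [-1,0.0015,-0.0075,0.176,0],
    [-1,0.0015,-0.0075,0.176,0],
    [-1,0.0015,-0.0075,0.176,0],
  ],
)

```text
clock: 2.9
tcp_pos: [676.4, 180.6, 56.1]
eef_rot: [3.141, -0.005, 0.001]
contact_force: [-0.3, 0.1, 0.9]
opening: 85.4
grip_force: 0.0
```

apply_moves(
  increments=[
    [0.1,0,0,0,0],
    [0.3,0,0,0,0],
    [1,0,0,0,0],
    [1,0,0,0,0],
    [1,0,0,0,0],
    [1,0,0,0,0],
    [1,0,0,0,0],
    [1,0,0,0,0],
  ],
  newtons=30,
)

```text
clock: 3.7
tcp_pos: [677.1, 181.6, 56.7]
eef_rot: [-3.141, 0.003, -0.004]
contact_force: [-0.3, -0.8, 5.9]
opening: 44.5
grip_force: 31.2
```

apply_moves(
  increments=[
    [1,0,0,-0.01,0],
    [1,0,0,-0.03,0],
    [1,0,0,-0.06,0],
    [1,0,0,-0.09,0],
    [1,0,0,-0.12,0],
    [1,0,0,-0.14,0],
    [1,0,0,-0.15,0],
    [1,0,0,-0.15,0],
  ],
)

```text
clock: 4.5
tcp_pos: [676.8, 181.8, 206.7]
eef_rot: [-3.141, 0.003, -0.004]
contact_force: [0.6, 0.9, -1.6]
opening: 44.8
grip_force: 30.9
```

```bash
python3 - <<'E'
from cell import eyes,manip
import cv2,numpy as np
f=eyes.grab_frame("scene");np.savez("scene1.npz",**f);cv2.imwrite("pics/s1.png",f["color"]);print(manip.sense()["opening"],manip.sense()["grip_force"])
E
```

```text
44.35782551546089 30.89606471825391
```

View pics/s1.png

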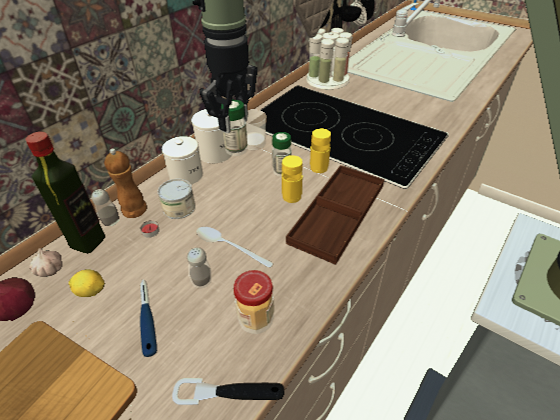

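The jar is held upright at (235,125); nothing else has moved. I'm carrying it over the left (+y) end.

apply_moves(
  increments=[
    [1,-0.015,0.001,0,0],
    [1,-0.045,0.003,0,0],
    [1,-0.08,0.006,0,0],
    [1,-0.115,0.008,0,0],
    [1,-0.15,0.01,0,0],
    [1,-0.18,0.013,0,0],
    [1,-0.205,0.015,0,0],
    [1,-0.217,0.015,0,0],
  ],
)

```text
clock: 5.35
tcp_pos: [456.3, 166.4, 203.8]
eef_rot: [3.14, -0.003, -0.006]
contact_force: [0.1, -0.3, -1.8]
opening: 44.6
grip_force: 30.9
```

apply_moves(
  increments=[
    [1,0,0,0.01,0],
    [1,0,0,0.03,0],
    [1,0,0,0.05,0],
    [1,0,0,0.065,0],
    [1,0,0,0.075,0],
    [1,0,0,0.08,0],
    [1,0,0,0.08,0],
    [1,0,0,0.08,0],
  ],
)

```text
clock: 6.15
tcp_pos: [460.0, 167.2, 125.6]
eef_rot: [-3.141, 0.003, -0.002]
contact_force: [0.1, 0.1, -1.5]
opening: 44.6
grip_force: 30.9
```

```bash
python3 - <<'E'
from cell import eyes,manip
import cv2,numpy as np
s=manip.sense();print(s["tcp_pos"],s["eef_rot"],s["opening"])
a=eyes.grab_frame("scene");b=eyes.grab_frame("top");np.savez("scene2.npz",**a);np.savez("top2.npz",**b)
A=cv2.resize(a["color"][100:280,240:400],None,fx=2.5,fy=2.5);B=cv2.resize(b["color"][150:330,230:390],None,fx=2.5,fy=2.5)
cv2.imwrite("pics/c2.png",np.hstack([A,B]))
E
```

```text
[460.0144294  167.15353431 125.5699528 ] [-3.14139630e+00  3.11554765e-03 -1.58926070e-03] 44.6272381623351
```

View pics/c2.png

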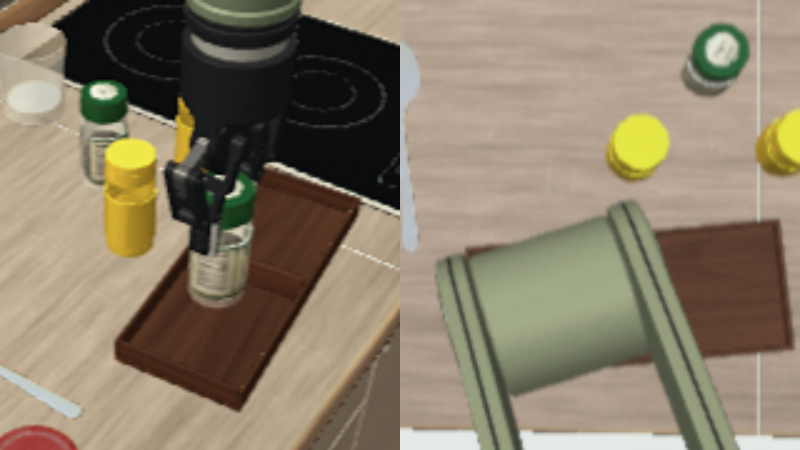

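The jar hangs upright over the left compartment, with its base near (217,295) in the crop, and the tray hasn't moved. I'm lowering it the last part slowly.

apply_moves(
  increments=[
    [1,0,0,0.012,0],
    [1,0,0,0.024,0],
    [1,0,0,0.032,0],
    [1,0,0,0.038,0],
    [1,0,0,0.041,0],
    [1,0,0,0.043,0],
    [1,0,0,0.044,0],
    [1,0,0,0.044,0],
  ],
)

```text
clock: 7.05
tcp_pos: [459.5, 167.0, 81.4]
eef_rot: [-3.142, 0.003, -0.001]
contact_force: [0.4, 0.4, -0.9]
opening: 44.3
grip_force: 30.9
```

apply_moves(
  increments=[
    [1,0,0,0.0005,0],
    [1,0,0,0.001,0],
    [1,0,0,0.001,0],
  ],
)

```text
clock: 7.35
tcp_pos: [459.5, 167.1, 80.7]
eef_rot: [-3.141, 0.003, -0.001]
contact_force: [-0.2, -1.0, 1.5]
opening: 44.4
grip_force: 31.1
```

apply_moves(
  increments=[
    [0,0,0,0,0],
    [-0.3,0,0,0,0],
    [-0.7,0,0,0,0],
    [-1,0,0,0,0],
    [-1,0,0,0,0],
    [-1,0,0,0,0],
    [-1,0,0,0,0],
    [-1,0,0,0,0],
  ],
)

```text
clock: 8.15
tcp_pos: [459.4, 167.0, 80.3]
eef_rot: [3.141, -0.003, 0.0]
contact_force: [0.3, 0.2, 0.5]
opening: 85.3
grip_force: 0.0
```

apply_moves(
  increments=[
    [-1,0,0,-0.01,0],
    [-1,0,0,-0.03,0],
    [-1,0,0,-0.06,0],
    [-1,0,0,-0.09,0],
    [-1,0,0,-0.12,0],
    [-1,0,0,-0.14,0],
    [-1,0,0,-0.15,0],
    [-1,0,0,-0.15,0],
  ],
)

```text
clock: 8.95
tcp_pos: [459.9, 167.2, 231.8]
eef_rot: [-3.141, 0.003, -0.005]
contact_force: [0.0, 0.2, 0.7]
opening: 85.5
grip_force: 0.0
```

Next, above jar B at (669.5, 31): dx +209.5, tool y +136.

apply_moves(
  increments=[
    [-1,0.025,0.016,0,0],
    [-1,0.06,0.039,0,0],
    [-1,0.095,0.062,0,0],
    [-1,0.13,0.084,0,0],
    [-1,0.165,0.107,0,0],
    [-1,0.195,0.127,0,0],
    [-1,0.21,0.136,0,0],
    [-1,0.21,0.136,0,0],
  ],
)

```text
clock: 9.75
tcp_pos: [670.1, 28.9, 227.4]
eef_rot: [3.141, -0.007, -0.005]
contact_force: [0.2, -0.7, -0.3]
opening: 85.6
grip_force: 0.0
```

```bash
python3 - <<'E'
from cell import eyes,manip
from h import *
s=manip.sense();print(s["tcp_pos"],s["q"].round(2))
a=eyes.grab_frame("scene");b=eyes.grab_frame("top")
for n,f in(("s",a),("t",b)):
    h=cv2.cvtColor(f["color"],cv2.COLOR_BGR2HSV)
    g=cv2.morphologyEx(cv2.inRange(h,(50,90,20),(90,255,160)),cv2.MORPH_CLOSE,np.ones((7,7)))
    for c,st in blobs(g>0,50): print(n,c,st,plane(f,*c,118).round(1),plane(f,*c,94).round(1))
cv2.imwrite("pics/c3.png",np.hstack([cv2.resize(a["color"][100:280,240:400],None,fx=2.5,fy=2.5),cv2.resize(b["color"][150:330,230:390],None,fx=2.5,fy=2.5)]))
E
```

```text
[670.05556259  28.89140678 227.36932945] [ 0.03  0.48  1.33 -0.    1.34  1.6 ]
s [281.3, 140.0] [273, 132, 18, 18, 280] [647.9  60.5 118. ] [669.4  31.5  94. ]
s [327.7, 198.4] [316, 186, 24, 24, 367] [456.6 171.  118. ] [469.3 147.1  94. ]
t [8.8, 108.0] [0, 91, 20, 31, 448] [783.6 751.2 118. ] [791.3 764.7  94. ]
t [354.8, 172.0] [347, 160, 19, 22, 155] [662.8  39.9 118. ] [667.7  36.7  94. ]
t [290.4, 272.3] [280, 261, 22, 23, 227] [459.3 166.2 118. ] [459.4 165.9  94. ]
```

View pics/c3.png

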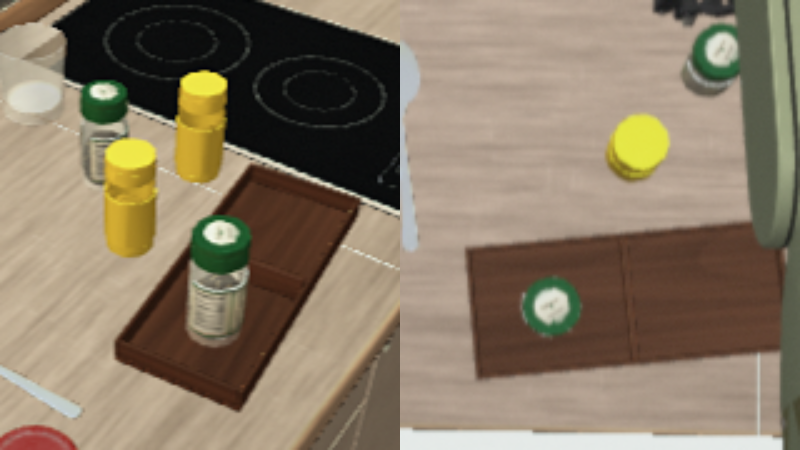

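Jar A stands upright in the middle of the left end, seen at (552,306) in the top crop, and the tray hasn't moved. Jar B is still at (669,31). I'm descending on it.

apply_moves(
  increments=[
    [-1,0,0,0.02,0],
    [-1,0,0,0.06,0],
    [-1,0,0,0.1,0],
    [-1,0,0,0.135,0],
    [-1,0,0,0.16,0],
    [-1,0,0,0.175,0],
    [-1,0,0,0.175,0],
    [-1,0,0,0.175,0],
  ],
)

```text
clock: 10.65
tcp_pos: [669.4, 31.0, 56.4]
eef_rot: [-3.142, 0.002, -0.002]
contact_force: [-0.3, -0.4, 0.2]
opening: 85.1
grip_force: 0.0
```

apply_moves(
  increments=[
    [0.1,0,0,0,0],
    [0.3,0,0,0,0],
    [1,0,0,0,0],
    [1,0,0,0,0],
    [1,0,0,0,0],
    [1,0,0,0,0],
    [1,0,0,0,0],
    [1,0,0,0,0],
  ],
  newtons=30,
)

```text
clock: 11.45
tcp_pos: [669.8, 30.7, 56.7]
eef_rot: [-3.141, 0.003, -0.003]
contact_force: [-1.0, 0.4, 6.3]
opening: 44.5
grip_force: 30.8
```

apply_moves(
  increments=[
    [1,0,0,-0.01,0],
    [1,0,0,-0.03,0],
    [1,0,0,-0.06,0],
    [1,0,0,-0.09,0],
    [1,0,0,-0.12,0],
    [1,0,0,-0.14,0],
    [1,0,0,-0.15,0],
    [1,0,0,-0.15,0],
  ],
)

```text
clock: 12.25
tcp_pos: [669.6, 30.5, 206.7]
eef_rot: [3.142, -0.003, 0.004]
contact_force: [0.1, 0.7, -1.3]
opening: 44.5
grip_force: 31.0
```

Jar B is held. The target is (475, 34): dx -194.5, tool y -3.5 mm. The path passes between the yellow jars with 44 mm of clearance.

apply_moves(
  increments=[
    [1,-0.015,0,0,0],
    [1,-0.045,-0.001,0,0],
    [1,-0.08,-0.001,0,0],
    [1,-0.115,-0.002,0,0],
    [1,-0.15,-0.003,0,0],
    [1,-0.178,-0.0035,0,0],
    [1,-0.1945,-0.0035,0,0],
    [1,-0.1945,-0.0035,0,0],
  ],
)

```text
clock: 13.05
tcp_pos: [471.5, 34.4, 204.0]
eef_rot: [3.141, -0.003, -0.007]
contact_force: [0.1, 0.3, -1.1]
opening: 44.4
grip_force: 31.0
```

apply_moves(
  increments=[
    [1,0,0,0.01,0],
    [1,0,0,0.03,0],
    [1,0,0,0.055,0],
    [1,0,0,0.08,0],
    [1,0,0,0.095,0],
    [1,0,0,0.105,0],
    [1,0,0,0.11,0],
    [1,0,0,0.11,0],
  ],
)

```text
clock: 13.85
tcp_pos: [474.8, 34.4, 94.5]
eef_rot: [3.141, -0.003, -0.002]
contact_force: [-0.2, -0.3, -0.7]
opening: 44.4
grip_force: 31.0
```

```bash
python3 - <<'E'
from cell import eyes,manip
from h import *
s=manip.sense();print(s["tcp_pos"],s["eef_rot"])
a=eyes.grab_frame("scene");cv2.imwrite("pics/c4.png",cv2.resize(a["color"][80:280,230:410],None,fx=3,fy=3))
E
```

```text
[474.75474834  34.41541326  94.51666569] [ 3.14142594e+00 -3.17628458e-03 -1.81991538e-03]
```

View pics/c4.png

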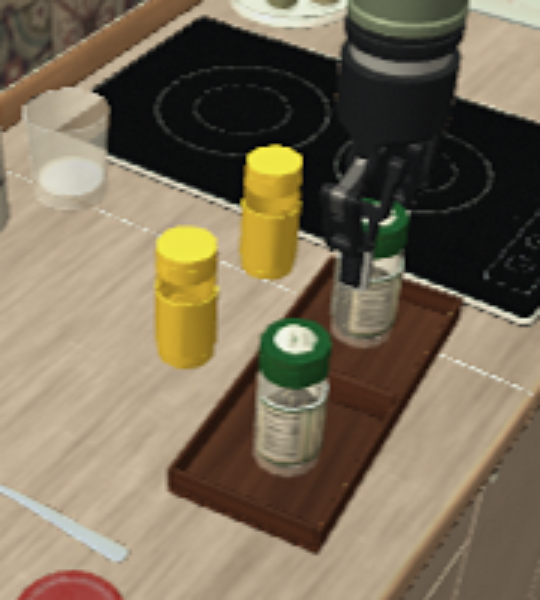

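Jar B hangs upright over the far end, base near (362,335), and everything else is in place. I'm lowering the last 14 mm.

apply_moves(
  increments=[
    [1,0,0,0.004,0],
    [1,0,0,0.008,0],
    [1,0,0,0.011,0],
    [1,0,0,0.0125,0],
    [1,0,0,0.0135,0],
    [1,0,0,0.0135,0],
  ],
)

```text
clock: 14.5
tcp_pos: [474.5, 34.5, 81.7]
eef_rot: [3.141, -0.003, -0.0]
contact_force: [-0.4, -0.6, -1.0]
opening: 44.6
grip_force: 31.0
```

apply_moves(
  increments=[
    [1,0,0,0.0005,0],
    [1,0,0,0.001,0],
    [1,0,0,0.0012,0],
    [1,0,0,0.0012,0],
  ],
)

```text
clock: 14.9
tcp_pos: [474.7, 34.5, 80.7]
eef_rot: [3.142, -0.003, 0.0]
contact_force: [-0.4, -0.6, -0.2]
opening: 44.7
grip_force: 31.0
```

apply_moves(
  increments=[
    [0,0,0,0,0],
    [-0.3,0,0,0,0],
    [-0.7,0,0,0,0],
    [-1,0,0,0,0],
    [-1,0,0,0,0],
    [-1,0,0,0,0],
    [-1,0,0,0,0],
    [-1,0,0,0,0],
  ],
)

```text
clock: 15.7
tcp_pos: [474.6, 34.4, 80.6]
eef_rot: [3.142, -0.003, 0.0]
contact_force: [-0.5, 1.0, 0.2]
opening: 85.3
grip_force: 0.0
```

apply_moves(
  increments=[
    [-1,0,0,-0.01,0],
    [-1,0,0,-0.03,0],
    [-1,0,0,-0.06,0],
    [-1,0,0,-0.09,0],
    [-1,0,0,-0.12,0],
    [-1,0,0,-0.14,0],
    [-1,0,0,-0.15,0],
    [-1,0,0,-0.15,0],
  ],
)

```text
clock: 16.5
tcp_pos: [475.2, 34.5, 232.1]
eef_rot: [-3.142, 0.003, -0.005]
contact_force: [0.2, 0.8, 0.2]
opening: 85.3
grip_force: 0.0
```

apply_moves(
  increments=[
    [-1,0,0.03,0,0],
    [-1,0,0.07,0,0],
    [-1,0,0.11,0,0],
    [-1,0,0.15,0,0],
    [-1,0,0.19,0,0],
    [-1,0,0.22,0,0],
    [-1,0,0.24,0,0],
    [-1,0,0.24,0,0],
  ],
)

```text
clock: 17.3
tcp_pos: [473.4, -207.5, 228.9]
eef_rot: [-3.141, 0.008, 0.004]
contact_force: [-0.1, 1.4, 0.1]
opening: 85.8
grip_force: 0.0
```

```bash
python3 - <<'E'
from cell import eyes,manip
from h import *
a=eyes.grab_frame("scene");b=eyes.grab_frame("top")
f=b;h=cv2.cvtColor(f["color"],cv2.COLOR_BGR2HSV)
g=cv2.morphologyEx(cv2.inRange(h,(50,90,20),(90,255,160)),cv2.MORPH_CLOSE,np.ones((7,7)))
for c,st in blobs(g>0,50): print(c,plane(f,*c,122).round(1))
cv2.imwrite("pics/c5.png",np.hstack([cv2.resize(a["color"][100:280,240:400],None,fx=2.5,fy=2.5),cv2.resize(b["color"][150:330,230:390],None,fx=2.5,fy=2.5)]))
E
```

```text
[8.8, 107.9] [782.5 749.  122. ]
[357.7, 265.2] [475.8  34.2 122. ]
[290.7, 272.3] [459.3 165.7 122. ]
```

View pics/c5.png

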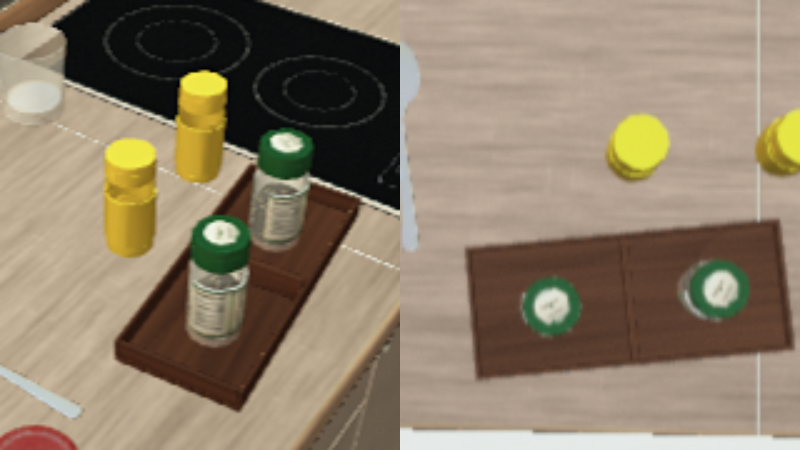

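Both jars stand upright near the middle of their ends, at (552,306) and (719,289) in the top crop. The tray is level and hasn't moved, so I'm handing in.

```bash
python3 -c "
from cell import manip
print(manip.sign_off())"
```

```text
the job is handed in; nothing more can be done
None
```

I placed both green-capped jars upright, one in the middle of each end of the tray, and handed the job in at about 17 s; in the last pictures the tray was level and had not moved, and the hand-in returned no verdict.

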